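# Lock the rotating microscope stage

## Robot

A 6-joint arm with a two-finger parallel gripper is mounted at the origin on the work surface. World frame = base frame: x ahead of the robot, y to its left, z up, the work surface at z = 0. Lengths are in m, angles in degrees, forces in N, time in s.
With the tool pointing down it reaches from about 0.4 to 0.825 m from the base axis. Payload 7 kg.
Tool frame: the origin (TCP) lies midway between the tips of the shut fingers; the grasp point (between the pads) lies 19 mm behind it; z points along the fingers, y is the line along which they close (so a half turn about z gives the same grasp; the last joint's range is limited). The gripper opens to 88 mm and grips with 3 to 60 N. Pads are 19 mm wide; open, the fingers measure 130 mm over their backs; the gripper's body (78 mm by 193 mm) begins 47 mm behind the grasp point.
Start: joints at [93.627, 20.546, 0.682, 0, -70.136, -16.507], TCP at [0.15, 0.658, 0.227] pointing down, gripper open.
Joint ranges: [-176.03, 176.03], [-82.01, 121.73], [-58.28, 71.71], [-173.87, 95.51], [-174.79, -0.11], [-173.66, 173.66]. Speed limits (degrees/s): [136.94, 136.94, 172.46, 180, 180, 180].

## Interface

Orientations are given as [roll, pitch, yaw] about the fixed x, y, z axes, in that order (R = Rz(yaw) Ry(pitch) Rx(roll)).
In Python, from plant import r gives the robot as it stands. The module is installed in compiled form; this text tells all that it offers.
- The arm moves only by the tool play_rows, never from a script. Its argument "rows" is a list of rows, each an object with "slide": the shift along the tool's x, y, z as a fraction of full scale, a list of three; "delta_rot": the turn, a rotation vector about the tool's x, y, z as a fraction of full scale, a list of three; "fingers": the opening, from -1 (shut) to 1 (fully open). In form: [{"slide": [x, y, z], "delta_rot": [rx, ry, rz], "fingers": fingers}, ...]. A call has 1 to 8 rows; each row shifts and turns the commanded pose from where the row before left it, along the tool's axes as they then stand; what a row does not reach is not made up. Full scale, the value 1, is 0.15 m for a shift and 0.08 rad for a turn. A row lasts 1/8 s, in which the tool goes at most 62.5 mm and 10.7 degrees, less where a joint would pass 70% of its speed; a pose out of reach is approached as far as the arm can. A call with a number of a shift or a turn outside -1 to 1 is refused whole. A call with a gripper value outside its range is refused whole. The fingers move at their own pace and stop on an object; "squeeze" is the grip in N (left out, the last holds). Time passes only in rows, so rows that do not move let the fingers close. It gives the time, the measured TCP pose, the force, the opening and the grip force at its end, in the units of the state.
- r.get_state(): the state, without advancing time (a new reading comes with each control period).
- r.capture(name): name is "scene" or "top"; returns a dict with "image" (384x512x3 uint8, blue, green, red), "fx", "fy", "cx", "cy" (pixels), "distortion" ([k1, k2, p1, p2, k3] as OpenCV has them; the pictures are not rectified), "R" (3x3) and "t" (3): a world point X has camera coordinates R X + t. Camera axes: x right, y down, z forward; pixel columns grow to the right and rows downward; lengths in m; the calibration is good to about 2 mm. A picture is of the moment at which its call begins. There is no depth.
- r.close_job(): hands the job in; it is judged then, once.
The state is a dict: "time_s": time; "joints": joint angles; "qd": joint speeds; "joint_torque": joint torques, N m; "tcp_pos": TCP position; "eef_rot": TCP orientation; "contact_force": force on the tool from outside, world axes, zero at the start; "moment": the same for the moment, N m; "gripper_width": finger opening in m; "gripper_force": force on a finger pad.
Only numpy, scipy, OpenCV 4.12 (cv2) and the standard library are available. Lean on these libraries where they do the work, as an engineer would, in place of code of your own. Each camera call takes 0.05 s, during which the arm holds its last target. There are 200 camera calls.

## Task

Lock the rotating stage on the lab bench: with the fingertips push a pin of the slotted steel disc round until its slot lines up with the locking bar, then push the bar from its tail plate through the slot until it is fully home against the end wall of the keeper beyond. Only push: do not lift the bar, and leave the glassware and tools around it where they are. Finish with the hand clear.

Things in the scene. Friction and masses are not known exactly. Their poses are not given: they have to be found in the camera images.
- lock_base: fixed white base plate of the stage lock, 355 x 120 mm, 10 mm thick. Origin on the disc's turning axis at bench level (z = 0); z up; +x is the direction in which the bar is pushed. The plate spans x = -246 to +110 mm, y = +-60 mm. The guide lies on its -x side, the keeper on its +x side.
- disc (a joint): turn of the slotted disc about the vertical axis of lock_base, rad, counter-clockwise from above positive; 0 and 3.14 both put the slot in line with the bar; stops at -0.4 and 3.54. Starts between 0.6 and 2.54; light friction (0.06 N m, 2 N at a pin), stays where left.
- disc_center (a point): on the disc's axis at the height of its top, 30 mm above the bench; x axis along the slot. Steel disc 90 mm across with a straight slot 26 mm wide right across its middle, open on top, slot floor 13.5 mm above the bench. Two upright round pins stand on it, one each side of the slot.
- pin_a (a point): middle of one turning pin (18 mm above the disc's top), on the disc's +y side, 32 mm from the axis. Pin: 12 mm across, 35 mm high, from 30 to 65 mm above the bench.
- pin_b (a point): middle of the other turning pin, the same, on the disc's -y side, opposite to pin_a.
- locking_bar: loose aluminium bar lying in the guide, 165 x 20 x 16 mm, about 0.35 kg; origin at the underside of its tail face; x along the bar to its round nose (radius 10 mm), z up. Its underside is 14 mm above the bench. It slides with a few N of friction; the misaligned disc blocks it.
- bar_nose (a point): the very front of the bar's round nose, at half the bar's height. At the start it is 52 to 64 mm before the disc's axis (x in lock_base); fully home it is at +86 mm, against the keeper's end wall.
- push_face (a point): middle of the back face of the upright push plate at the bar's tail, 48 mm above the bench, 165 mm behind bar_nose; faces away from the disc; push here. Plate 8 mm thick, 40 mm wide, from 28 to 64 mm above the bench, clear above the guide walls.
- guide_strap (a point): top of the strap across the guide, 36 mm above the bench, at x = -61 mm in lock_base (strap 14 mm long, it keeps the bar down). The guide is a straight channel from x = -238 to -52 mm, inner width 22 mm, walls 24 mm high above the bench.
- keeper_wall (a point): middle of the keeper's end wall's inner face, 22 mm above the bench, at x = +86 mm in lock_base, where the nose stops. The keeper is a trough 25 mm wide, open on top, 34 to 37 mm high above the bench, with a flared mouth towards the disc.
- dish_small: bystander: closed Petri dish, 60 mm across, 16 mm high; origin at the centre of its underside; to be left where it is
- dish_large: bystander: closed Petri dish, 90 mm across, 16 mm high; origin at the centre of its underside; to be left where it is
- vial: bystander: small jar with a black cap, 26 mm across, 55 mm high; origin at the centre of its underside; to be left where it is
- tweezers: bystander: steel tweezers lying flat, 125 mm long, 8 mm high; origin at the centre of its underside; to be left where it is
- beaker: bystander: glass beaker, 68 mm across, 85 mm high; origin at the centre of its underside; to be left where it is
- wash_bottle: bystander: white bottle, 64 mm across, 170 mm high; origin at the centre of its underside; to be left where it is
- reagent_jar: bystander: amber jar with a black cap, 60 mm across, 85 mm high; origin at the centre of its underside; to be left where it is

How it is judged:
By the outcome, as a careful person would: the job done as asked, in the order asked, and still so for the second after the job is handed in, with the robot touching nothing.
It also fails if it takes over 58 s, if anything falls off the work surface, if the arm or the gripper's body presses on something with over 40 N, if the wrist force passes 120 N, or if a joint passes its speed limit or range.

## Working session

There is one attempt and no reset: what is moved stays moved. The work goes in short steps, Python scripts to look and compute and a tool call to move; the robot and the scene stay as the last step left them, time stands still between calls to the robot, and variables do not carry over. Pictures are saved under pics/ and viewed, at most 10 in all, crops included, and the job is handed in when it is done.

Besides the shell and the picture viewer there is one more tool, called as a command line: name --argument value ..., lists and objects as JSON in quotes. play_rows: Moves the arm, as the interface text tells. Shift numbers are shares of 0.15 m and turn numbers shares of 0.08 rad, none past 1 either way. Its arguments: {"type":"object","properties":{"rows":{"type":"array"},"squeeze":{"type":"number"}},"required":["rows"]}

```bash
mkdir -p pics; cat > h.py <<'E'
import numpy as np, cv2
from plant import r
def cap(n,f=None):
    c=r.capture(n)
    if f: cv2.imwrite('pics/'+f,c['image'])
    K=np.array([[c['fx'],0,c['cx']],[0,c['fy'],c['cy']],[0,0,1.]])
    return c['image'],K,np.array(c['distortion']),np.array(c['R']),np.array(c['t'])
def ray(cam,uv,z):
    _,K,D,R,t=cam
    p=cv2.undistortPoints(np.array(uv,float).reshape(-1,1,2),K,D).reshape(-1,2)
    d=np.c_[p,np.ones(len(p))]@R; o=-R.T@t
    return o+d*((z-o[2])/d[:,2])[:,None]
def proj(cam,X):
    _,K,D,R,t=cam
    return cv2.projectPoints(np.array(X,float).reshape(-1,3),cv2.Rodrigues(R)[0],t,K,D)[0].reshape(-1,2)
E
python3 - <<'E'
from h import *
a=cap('top','top0.png');b=cap('scene','scene0.png')
for c in(a,b):print(-c[3].T@c[4],c[3].tolist(),c[1][0,0])
print(r.get_state())
E
```

```text
[0.48252773 0.02148251 1.04644044] [[0.02547388990613124, -0.999641000888526, -0.008303630268525644], [-0.9946943707293091, -0.02451792225648001, -0.09990986101305892], [0.09967040570035747, 0.010804667084703519, -0.9949618431863176]] 383.8534023752781
[1.3314226  0.55667687 0.82299387] [[-0.5528068777023546, 0.833294557480623, -0.0049735739812530625], [0.5233123492438176, 0.3425078163258014, -0.780277246166161], [-0.6484972945925762, -0.4339453608795744, -0.6254140090189899]] 475.33578253983933
{'time_s': 0.1, 'joints': array([ 9.36285102e+01,  2.05877818e+01,  6.38227234e-01, -1.74718085e-02,
       -7.01335894e+01, -1.65068943e+01]), 'qd': array([ 0.02879722, -0.1123202 ,  0.09273724,  0.14346992, -0.07244669,
        0.07433072]), 'joint_torque': array([-1.58536190e-03, -5.84163845e+01,  2.93746966e+01,  7.01535702e+00,
        1.01955087e-02, -4.50017239e-05]), 'tcp_pos': array([0.1503757 , 0.65759533, 0.22570606]), 'eef_rot': array([ 1.79915616e+02, -7.87747026e-03, -1.28843276e+01]), 'contact_force': array([ 0.19532292, -0.01445833, -0.05132392]), 'moment': array([ 0.04545298, -0.03004752, -0.04418631]), 'gripper_force': 0.0, 'gripper_width': 0.08735300476535232}
```

View pics/top0.png

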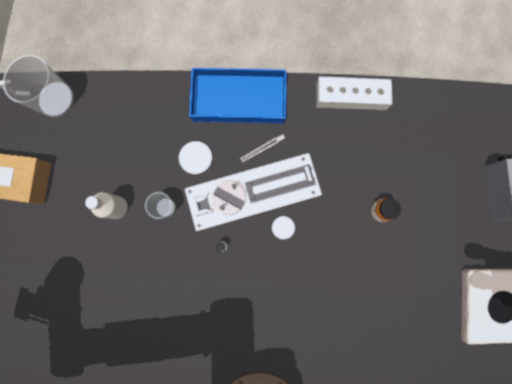

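View pics/scene0.png

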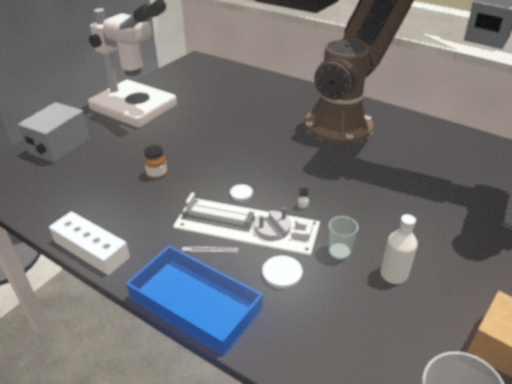

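The top view shows the base plate centred near (253,192), with the disc near (228,198), the tail near (310,172) and the keeper near (203,206). The small dish is at (283,228), the large dish at (195,157), the vial at (222,245), the tweezers at (262,148) and the beaker at (160,205).

```bash
cat > m.py <<'E'
from h import *
a=cap('top');b=cap('scene')
g=cv2.cvtColor(a[0],cv2.COLOR_BGR2GRAY)
m=(g>150).astype(np.uint8); 
cs,_=cv2.findContours(m,cv2.RETR_EXTERNAL,cv2.CHAIN_APPROX_NONE)
c=[c for c in cs if cv2.pointPolygonTest(c,(250,213),False)>=0 or (abs(c.reshape(-1,2).mean(0)-[253,192]).max()<15 and len(c)>150)][0]
P=ray(a,c.reshape(-1,2),0.010)[:,:2]
rc=cv2.minAreaRect((P*1000).astype(np.float32)); print(rc)
bx=cv2.boxPoints(rc)/1000
e=bx[1]-bx[0]; f=bx[2]-bx[1]
l=e if np.linalg.norm(e)>np.linalg.norm(f) else f
u=l/np.linalg.norm(l); u=u if u[1]>0 else -u   # keeper towards image left = +y
ctr=np.array(rc[0])/1000
o=ctr+0.068*u; v=np.array([-u[1],u[0]])
print('u',u,'yaw',np.degrees(np.arctan2(u[1],u[0])),'origin',o)
np.savez('base.npz',u=u,v=v,o=o)
W=lambda x,y,z:[*(o+x*u+y*v),z]
pts=[W(0,0,.03),W(.086,0,.022),W(-.061,0,.036),W(-.246,.06,.01),W(.11,.06,.01),W(.11,-.06,.01),W(-.246,-.06,.01)]
for cam,n,(x0,y0,x1,y1),s in((a,'a',(175,140,335,260),5),(b,'b',(160,170,340,260),4)):
    im=cv2.resize(cam[0][y0:y1,x0:x1],None,fx=s,fy=s,interpolation=cv2.INTER_CUBIC)
    for p in proj(cam,pts): cv2.circle(im,tuple(int(q) for q in (p-[x0,y0]+.5)*s),3,(0,0,255),-1)
    cv2.imwrite(f'pics/crop_{n}.png',im)
E
python3 m.py
```

```text
((599.9713134765625, 31.427902221679688), (122.50556182861328, 356.4590148925781), 17.519453048706055)
u [-0.30102953  0.95361483] yaw 107.51945 origin [0.5795013  0.09627372]
```

View pics/crop_a.png

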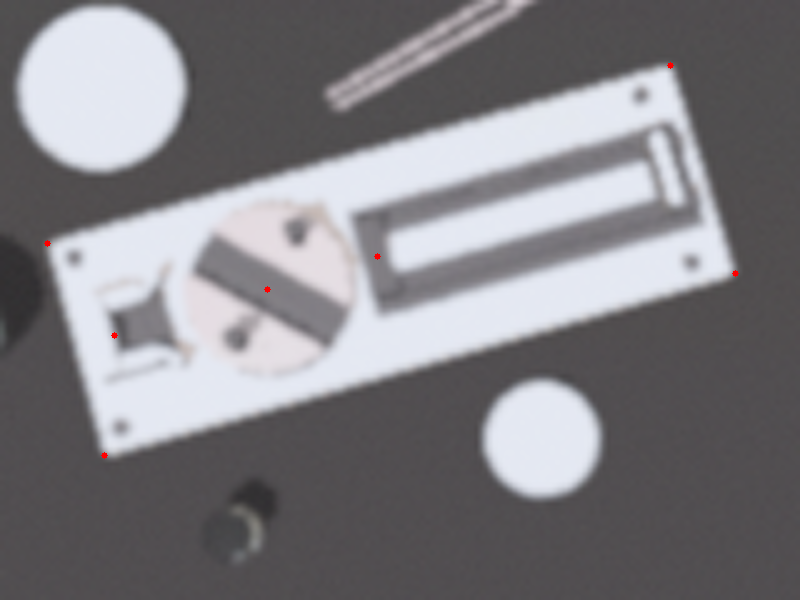

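View pics/crop_b.png

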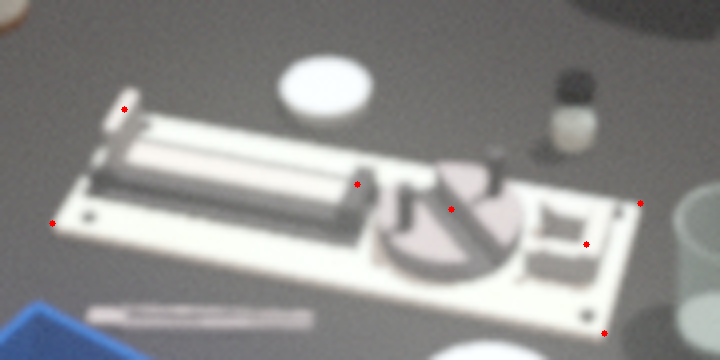

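The pictures agree with the projected base. The slot lies at about 134° (2.34 rad), so pin_a is the one nearer the guide and needs about 46° more counter-clockwise. I'll push it along +x with the fingers shut. First I turn the tool so its −x axis points along lock +x.

play_rows --rows '[{"slide":[0,0,0],"delta_rot":[0,0,1],"fingers":-1},{"slide":[0,0,0],"delta_rot":[0,0,1],"fingers":-1},{"slide":[0,0,0],"delta_rot":[0,0,1],"fingers":-1},{"slide":[0,0,0],"delta_rot":[0,0,1],"fingers":-1},{"slide":[0,0,0],"delta_rot":[0,0,1],"fingers":-1},{"slide":[0,0,0],"delta_rot":[0,0,1],"fingers":-1},{"slide":[0,0,0],"delta_rot":[0,0,1],"fingers":-1},{"slide":[0,0,0],"delta_rot":[0,0,1],"fingers":-1}]'

```text
time_s: 1.2
tcp_pos: [0.1504, 0.6579, 0.2263]
eef_rot: [180.0, -0.0, -49.7]
contact_force: [1.2, 0.1, 1.3]
gripper_width: 0.0135
gripper_force: 0.0
```

play_rows --rows '[{"slide":[0,0,0],"delta_rot":[0,0,1],"fingers":-1},{"slide":[0,0,0],"delta_rot":[0,0,1],"fingers":-1},{"slide":[0,0,0],"delta_rot":[0,0,1],"fingers":-1},{"slide":[0,0,0],"delta_rot":[0,0,1],"fingers":-1},{"slide":[0,0,0],"delta_rot":[0,0,1],"fingers":-1},{"slide":[0,0,0],"delta_rot":[0,0,0],"fingers":-1}]'

```text
time_s: 1.95
tcp_pos: [0.1505, 0.6579, 0.2263]
eef_rot: [180.0, -0.0, -72.4]
contact_force: [1.0, -0.0, 0.5]
gripper_width: 0.0005
gripper_force: 0.0
```

```bash
cat > go.py <<'E'
import sys
from h import *
from scipy.spatial.transform import Rotation as Ro
B=np.load('base.npz');u,v,o=B['u'],B['v'],B['o']
s=r.get_state();p=s['tcp_pos']
M=Ro.from_euler('xyz',s['eef_rot'],degrees=True).as_matrix()
print('t',s['time_s'],'lock',np.round(1000*np.array([(p[:2]-o)@u,(p[:2]-o)@v,p[2]]),1),'rot',np.round(s['eef_rot'],2),'F',np.round(s['contact_force'],1),'w',s['gripper_width'])
for a in sys.argv[1:]:
    x,y,z=[float(q)/1000 for q in a.split(',')]
    T=np.array([*(o+x*u+y*v),z])
    print(a,'slide total',np.round(M.T@(T-p)/.15,3)); p=T
E
python3 go.py=x 2>/dev/null; python3 go.py -- 2>/dev/null; python3 - <<'E'
import subprocess
E
sed -i 's/sys.argv\[1:\]/[q for q in sys.argv[1:] if "," in q]/' go.py; python3 go.py -- -47,-33,150 -47,-33,45 -15.5,-33,45
```

```text
t 1.95 lock [664.7 240.1 226.3] rot [ 1.7999e+02 -2.0000e-02 -7.2440e+01] F [ 1.  -0.   0.5] w 0.0005360446560640596
t 1.95 lock [664.7 240.1 226.3] rot [ 1.7999e+02 -2.0000e-02 -7.2440e+01] F [ 1.  -0.   0.5] w 0.0005360446560640596
-47,-33,150 slide total [ 4.746 -1.817  0.51 ]
-47,-33,45 slide total [-0.  -0.   0.7]
-15.5,-33,45 slide total [-0.21 -0.   -0.  ]
```

play_rows --rows '[{"slide":[0.34,-0.13,0],"delta_rot":[0,0,0],"fingers":-1},{"slide":[0.34,-0.13,0],"delta_rot":[0,0,0],"fingers":-1},{"slide":[0.34,-0.13,0],"delta_rot":[0,0,0],"fingers":-1},{"slide":[0.34,-0.13,0],"delta_rot":[0,0,0],"fingers":-1},{"slide":[0.34,-0.13,0],"delta_rot":[0,0,0],"fingers":-1},{"slide":[0.34,-0.13,0],"delta_rot":[0,0,0],"fingers":-1},{"slide":[0.34,-0.13,0],"delta_rot":[0,0,0],"fingers":-1}]'

```text
time_s: 2.82
tcp_pos: [0.389, 0.3572, 0.2268]
eef_rot: [-180.0, 0.0, -72.3]
contact_force: [-0.1, 0.9, 0.7]
gripper_width: 0.0004
gripper_force: 0.0
```

play_rows --rows '[{"slide":[0.34,-0.13,0],"delta_rot":[0,0,0],"fingers":-1},{"slide":[0.34,-0.13,0],"delta_rot":[0,0,0],"fingers":-1},{"slide":[0.34,-0.13,0],"delta_rot":[0,0,0],"fingers":-1},{"slide":[0.34,-0.13,0],"delta_rot":[0,0,0],"fingers":-1},{"slide":[0.34,-0.13,0],"delta_rot":[0,0,0],"fingers":-1},{"slide":[0.34,-0.13,0],"delta_rot":[0,0,0],"fingers":-1},{"slide":[0.34,-0.13,0],"delta_rot":[0,0,0],"fingers":-1},{"slide":[0,0,0],"delta_rot":[0,0,0],"fingers":-1}]'

```text
time_s: 3.82
tcp_pos: [0.6273, 0.0563, 0.2256]
eef_rot: [179.9, -0.0, -72.6]
contact_force: [-0.2, -0.1, -1.2]
gripper_width: 0.0004
gripper_force: 0.0
```

```bash
python3 go.py -- -47,-33,150 -47,-33,45 -15.5,-33,45
```

```text
t 3.825 lock [-52.5 -33.5 225.6] rot [ 1.7993e+02 -3.0000e-02 -7.2590e+01] F [-0.2 -0.1 -1.2] w 0.0003683492903554381
-47,-33,150 slide total [-0.037  0.003  0.504]
-47,-33,45 slide total [-0.    -0.001  0.7  ]
-15.5,-33,45 slide total [-0.21  0.   -0.  ]
```

Next I go down to about 70 mm and look before lowering beside the pin.

play_rows --rows '[{"slide":[-0.04,0,0.26],"delta_rot":[0,0,0],"fingers":-1},{"slide":[0,0,0.26],"delta_rot":[0,0,0],"fingers":-1},{"slide":[0,0,0.26],"delta_rot":[0,0,0],"fingers":-1},{"slide":[0,0,0.25],"delta_rot":[0,0,0],"fingers":-1},{"slide":[0,0,0],"delta_rot":[0,0,0],"fingers":-1}]'

```text
time_s: 4.45
tcp_pos: [0.6217, 0.0649, 0.0694]
eef_rot: [179.7, -0.0, -72.4]
contact_force: [0.2, 0.8, 0.6]
gripper_width: 0.0001
gripper_force: 0.0
```

```bash
cat > look.py <<'E'
import sys
from h import *
b=cap('scene')
im=cv2.resize(b[0][150:270,170:330],None,fx=5,fy=5,interpolation=cv2.INTER_CUBIC)
cv2.imwrite('pics/'+sys.argv[1],im)
E
python3 look.py s1.png; python3 go.py -- -47,-33,45
```

```text
t 4.5 lock [-42.7 -32.5  71.7] rot [ 1.7987e+02 -2.0000e-02 -7.2370e+01] F [0.8 0.1 1.2] w 0.0006967649264424888
-47,-33,45 slide total [ 0.028 -0.003  0.178]
```

View pics/s1.png

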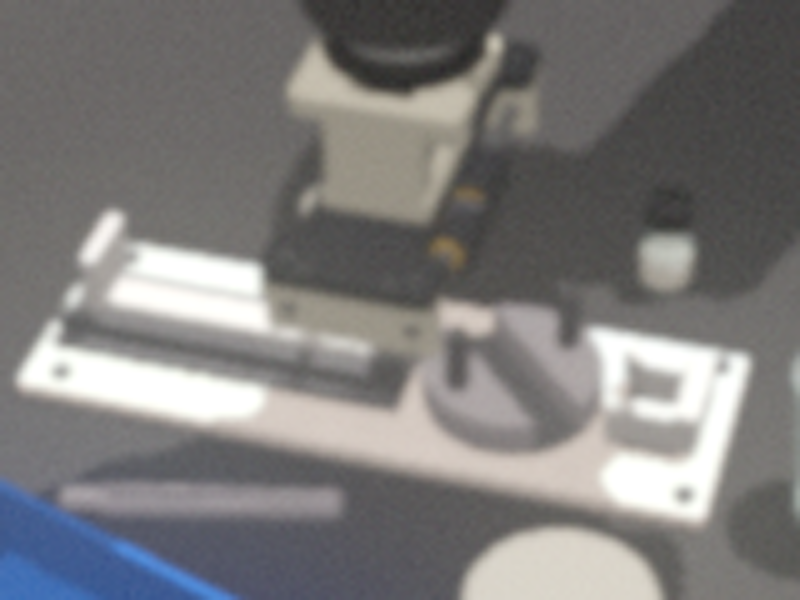

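The view shows the gripper body above the strap at about (350,310). Pin_a is at (457,360), still clear of it and untouched, and pin_b is at (570,315). Now I lower the fingers behind pin_a.

play_rows --rows '[{"slide":[0.03,0,0],"delta_rot":[0,0,0],"fingers":-1},{"slide":[0,0,0.09],"delta_rot":[0,0,0],"fingers":-1},{"slide":[0,0,0.08],"delta_rot":[0,0,0],"fingers":-1},{"slide":[0,0,0],"delta_rot":[0,0,0],"fingers":-1}]'

```text
time_s: 5.0
tcp_pos: [0.6245, 0.0605, 0.0452]
eef_rot: [179.9, -0.0, -72.5]
contact_force: [-0.8, 0.9, -0.4]
gripper_width: 0.0004
gripper_force: 0.0
```

```bash
python3 go.py -- -15.5,-33,45
```

```text
t 5.0 lock [-47.7 -32.1  45.2] rot [179.86  -0.   -72.48] F [-0.8  0.9 -0.4] w 0.0003636579034583309
-15.5,-33,45 slide total [-0.215 -0.006  0.001]
```

play_rows --rows '[{"slide":[-0.03,0,0],"delta_rot":[0,0,0],"fingers":-1},{"slide":[-0.03,0,0],"delta_rot":[0,0,0],"fingers":-1},{"slide":[-0.03,0,0],"delta_rot":[0,0,0],"fingers":-1},{"slide":[-0.03,0,0],"delta_rot":[0,0,0],"fingers":-1},{"slide":[-0.03,0,0],"delta_rot":[0,0,0],"fingers":-1},{"slide":[-0.03,0,0],"delta_rot":[0,0,0],"fingers":-1},{"slide":[-0.02,0,0],"delta_rot":[0,0,0],"fingers":-1},{"slide":[0,0,0],"delta_rot":[0,0,0],"fingers":-1}]'

```text
time_s: 6.0
tcp_pos: [0.6159, 0.0897, 0.0465]
eef_rot: [180.0, 0.0, -72.5]
contact_force: [0.6, -0.4, 0.6]
gripper_width: 0.0005
gripper_force: 0.2
```

```bash
python3 look.py s2.png; python3 go.py -- -15.5,-33,45
```

```text
t 6.05 lock [-17.2 -32.8  46.5] rot [ 1.7997e+02  2.0000e-02 -7.2460e+01] F [1.  0.4 0.5] w 0.0007316142523152344
-15.5,-33,45 slide total [-0.012 -0.002  0.01 ]
```

View pics/s2.png

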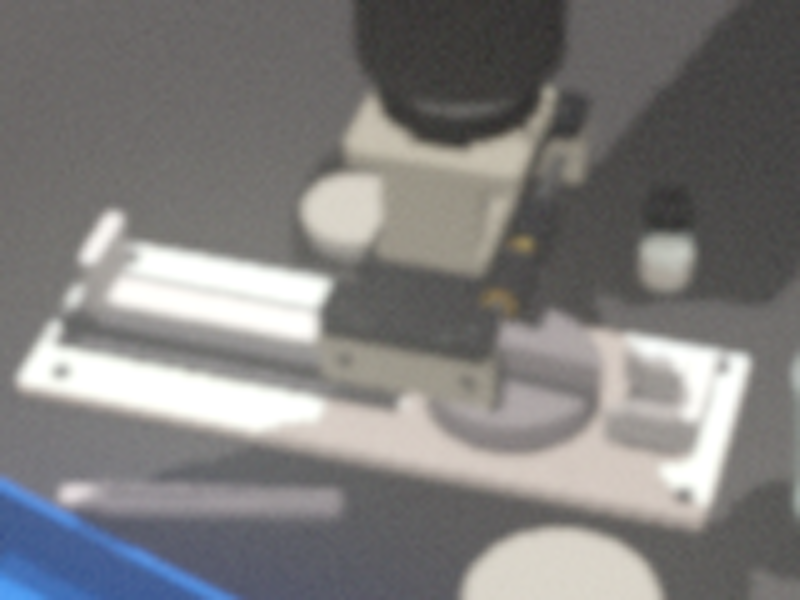

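The slot now runs toward the keeper, through roughly (545,365) to (600,385). I back off, lift, and move behind the tail to get a clear top view.

play_rows --rows '[{"slide":[0.08,0,0],"delta_rot":[0,0,0],"fingers":-1},{"slide":[0.05,0,0],"delta_rot":[0,0,0],"fingers":-1},{"slide":[0,0,-0.2],"delta_rot":[0,0,0],"fingers":-1},{"slide":[0,0,-0.2],"delta_rot":[0,0,0],"fingers":-1},{"slide":[0.3,0.05,0],"delta_rot":[0,0,0],"fingers":-1},{"slide":[0.4,0.1,0],"delta_rot":[0,0,0],"fingers":-1},{"slide":[0.4,0.07,0],"delta_rot":[0,0,0],"fingers":-1},{"slide":[0.35,0,0],"delta_rot":[0,0,0],"fingers":-1}]'

```text
time_s: 7.05
tcp_pos: [0.656, -0.1493, 0.1067]
eef_rot: [-180.0, 0.0, -72.5]
contact_force: [0.3, 0.8, -0.3]
gripper_width: 0.0004
gripper_force: 0.0
```

```bash
cat > ang.py <<'E'
import sys
from h import *
B=np.load('base.npz');u,v,o=B['u'],B['v'],B['o']
a=cap('top')
im=cv2.resize(a[0][140:260,175:335],None,fx=5,fy=5,interpolation=cv2.INTER_CUBIC)
cv2.imwrite('pics/'+sys.argv[1],im)
E
python3 ang.py t2.png; python3 go.py -- -255,0,45
```

```text
t 7.1 lock [-262.6    1.2  106.4] rot [ 1.7999e+02 -9.0000e-02 -7.2650e+01] F [ 4.1 -2.9  1.1] w 0.00034209240336065174
-255,0,45 slide total [-0.051 -0.008  0.409]
```

View pics/t2.png

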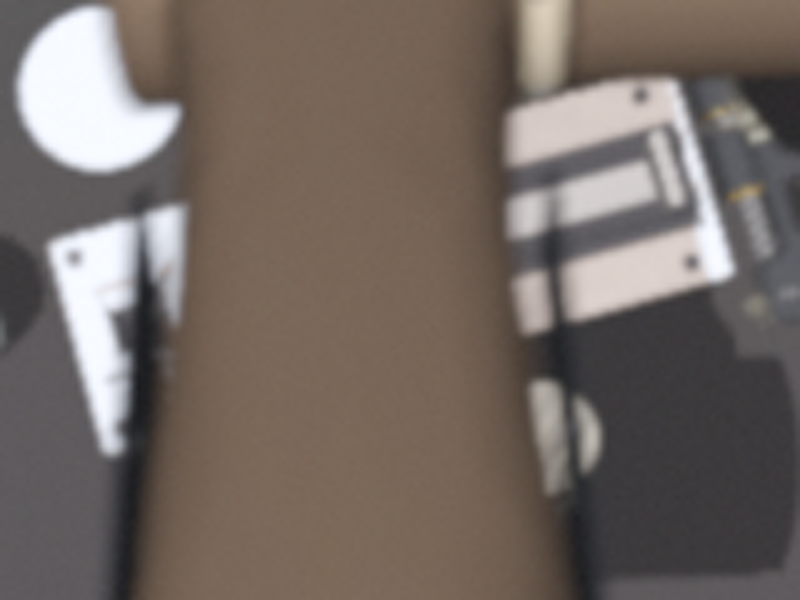

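The upper arm hides the disc from above, and the tail plate is at (665,165). I'll use the scene camera instead.

```bash
cat > look3.py <<'E'
import sys
from h import *
B=np.load('base.npz');u,v,o=B['u'],B['v'],B['o']
W=lambda x,y,z:[*(o+x*u+y*v),z]
b=cap('scene');x0,y0,x1,y1,s=[float(q) for q in sys.argv[2].split(',')]
im=cv2.resize(b[0][int(y0):int(y1),int(x0):int(x1)],None,fx=s,fy=s,interpolation=cv2.INTER_CUBIC)
for y in(-.013,.013):
    q=((proj(b,[W(-.043,y,.03),W(.043,y,.03)])-[x0,y0]+.5)*s).astype(int).tolist()
    for p in q: cv2.circle(im,p,2,(0,0,255),-1)
for y in(-.032,.032):
    cv2.circle(im,((proj(b,[W(0,y,.065)])[0]-[x0,y0]+.5)*s).astype(int).tolist(),2,(0,255,0),-1)
cv2.imwrite('pics/'+sys.argv[1],im)
E
python3 look3.py s3.png 170,150,330,270,5
```

```text
(no output)
```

View pics/s3.png

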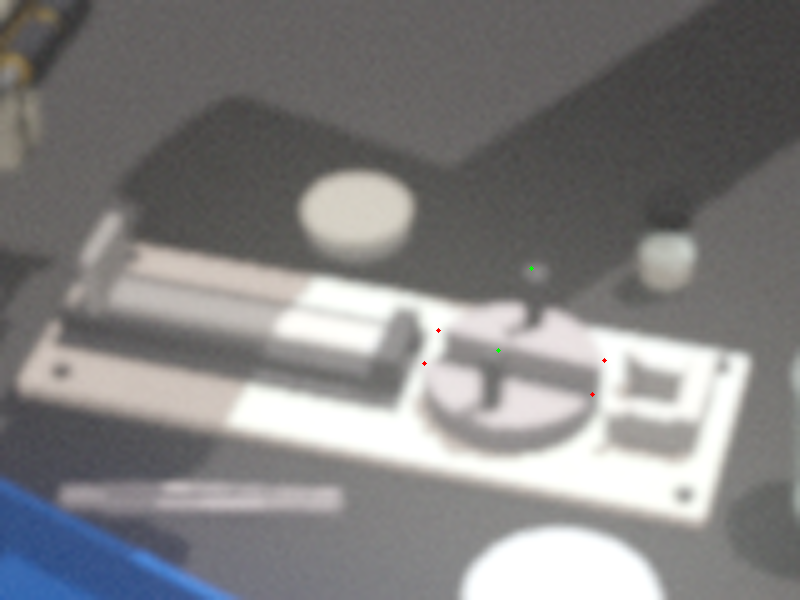

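The scene view shows the slot about 5° short of line: its upper edge runs (443,330) to (600,368) against the expected (438,330) to (604,360). Pin_a needs about 3 mm more, so I go back for a small correction.

play_rows --rows '[{"slide":[-0.37,-0.06,0],"delta_rot":[0,0,0],"fingers":-1},{"slide":[-0.37,-0.06,0],"delta_rot":[0,0,0],"fingers":-1},{"slide":[-0.37,-0.06,0],"delta_rot":[0,0,0],"fingers":-1},{"slide":[-0.35,-0.05,0],"delta_rot":[0,0,0],"fingers":-1},{"slide":[0,0,0.2],"delta_rot":[0,0,0],"fingers":-1},{"slide":[0,0,0],"delta_rot":[0,0,0],"fingers":-1}]'

```text
time_s: 7.9
tcp_pos: [0.6214, 0.0727, 0.0746]
eef_rot: [179.7, 0.0, -72.4]
contact_force: [-0.2, -0.1, -0.7]
gripper_width: 0.0006
gripper_force: 0.0
```

```bash
python3 go.py -- -40,-33,45 -14,-33,45
```

```text
t 7.9 lock [-35.1 -32.8  74.6] rot [179.74   0.   -72.43] F [-0.2 -0.1 -0.7] w 0.0006486944986845797
-40,-33,45 slide total [ 0.033 -0.002  0.197]
-14,-33,45 slide total [-0.173 -0.     0.   ]
```

play_rows --rows '[{"slide":[0.02,0,0.1],"delta_rot":[0,0,0],"fingers":-1},{"slide":[0,0,0.1],"delta_rot":[0,0,0],"fingers":-1},{"slide":[0,0,0],"delta_rot":[0,0,0],"fingers":-1},{"slide":[0,0,0],"delta_rot":[0,0,0],"fingers":-1}]'

```text
time_s: 8.4
tcp_pos: [0.6244, 0.0695, 0.0467]
eef_rot: [-180.0, -0.0, -72.5]
contact_force: [0.3, -0.5, -0.5]
gripper_width: 0.0007
gripper_force: 0.0
```

```bash
python3 go.py -- -14,-33,45
```

```text
t 8.4 lock [-39.  -34.8  46.7] rot [-1.800e+02 -1.000e-02 -7.249e+01] F [ 0.3 -0.5 -0.5] w 0.000714016157838063
-14,-33,45 slide total [-0.167  0.012  0.011]
```

play_rows --rows '[{"slide":[-0.04,0,0],"delta_rot":[0,0,0],"fingers":-1},{"slide":[-0.04,0,0],"delta_rot":[0,0,0],"fingers":-1},{"slide":[-0.03,0,0],"delta_rot":[0,0,0],"fingers":-1},{"slide":[-0.03,0,0],"delta_rot":[0,0,0],"fingers":-1},{"slide":[-0.03,0,0],"delta_rot":[0,0,0],"fingers":-1},{"slide":[0,0,0],"delta_rot":[0,0,0],"fingers":-1},{"slide":[0,0,0],"delta_rot":[0,0,0],"fingers":-1}]'

```text
time_s: 9.28
tcp_pos: [0.6162, 0.0942, 0.0464]
eef_rot: [180.0, 0.0, -72.5]
contact_force: [0.5, -0.8, -0.5]
gripper_width: 0.0004
gripper_force: 0.0
```

```bash
python3 go.py -- -14,-33,45
```

```text
t 9.275 lock [-13.  -34.4  46.4] rot [ 1.7998e+02  1.0000e-02 -7.2470e+01] F [ 0.5 -0.8 -0.5] w 0.0004269625372375515
-14,-33,45 slide total [0.007 0.009 0.01 ]
```

play_rows --rows '[{"slide":[0.08,0,0],"delta_rot":[0,0,0],"fingers":-1},{"slide":[0.08,0,0],"delta_rot":[0,0,0],"fingers":-1},{"slide":[0,0,-0.2],"delta_rot":[0,0,0],"fingers":-1},{"slide":[0,0,-0.2],"delta_rot":[0,0,0],"fingers":-1},{"slide":[0.37,0.06,0],"delta_rot":[0,0,0],"fingers":-1},{"slide":[0.37,0.06,0],"delta_rot":[0,0,0],"fingers":-1},{"slide":[0.38,0.06,0],"delta_rot":[0,0,0],"fingers":-1},{"slide":[0.38,0.05,0],"delta_rot":[0,0,0],"fingers":-1}]'

```text
time_s: 10.28
tcp_pos: [0.6585, -0.1565, 0.1067]
eef_rot: [-180.0, -0.0, -72.5]
contact_force: [0.5, 0.1, -0.2]
gripper_width: 0.0006
gripper_force: 0.0
```

```bash
python3 look3.py s4.png 170,150,330,270,5; python3 go.py -- -255,0,45
```

```text
t 10.325 lock [-270.8    2.2  106.4] rot [ 1.7996e+02 -8.0000e-02 -7.2680e+01] F [ 3.3 -2.6  1.5] w 0.0004281572957520576
-255,0,45 slide total [-0.106 -0.015  0.409]
```

View pics/s4.png

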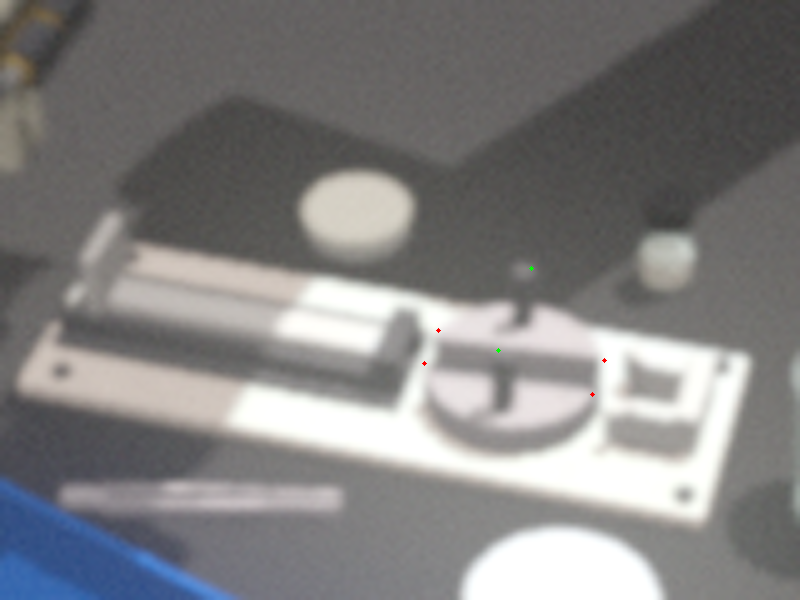

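The slot is now about 5.5° past line: its edge slope is 0.106 against 0.188 for the plate. I'll bring it back by pushing pin_b the same way from its guide side.

play_rows --rows '[{"slide":[-0.38,0.05,0],"delta_rot":[0,0,0],"fingers":-1},{"slide":[-0.38,0.05,0],"delta_rot":[0,0,0],"fingers":-1},{"slide":[-0.38,0.05,0],"delta_rot":[0,0,0],"fingers":-1},{"slide":[-0.36,0.05,0],"delta_rot":[0,0,0],"fingers":-1},{"slide":[0,0,0.2],"delta_rot":[0,0,0],"fingers":-1},{"slide":[0,0,0.2],"delta_rot":[0,0,0],"fingers":-1},{"slide":[0,0,0],"delta_rot":[0,0,0],"fingers":-1},{"slide":[0,0,0],"delta_rot":[0,0,0],"fingers":-1}]'

```text
time_s: 11.32
tcp_pos: [0.5629, 0.0515, 0.0474]
eef_rot: [-180.0, -0.0, -72.5]
contact_force: [-0.2, 0.7, 0.7]
gripper_width: 0.0008
gripper_force: 0.0
```

```bash
cat > avg.py <<'E'
from h import *
B=np.load('base.npz');u,v,o=B['u'],B['v'],B['o'];L=[]
for i in range(4):
    r.capture('top');p=r.get_state()['tcp_pos'];L.append([(p[:2]-o)@u,(p[:2]-o)@v,p[2]])
print(np.round(1000*np.array(L),1),np.round(1000*np.mean(L,0),1))
E
python3 avg.py
```

```text
[[-37.7  29.   47.7]
 [-37.6  29.   47.8]
 [-37.5  29.   47.8]
 [-37.4  29.2  47.7]] [-37.5  29.1  47.8]
```

play_rows --rows '[{"slide":[-0.03,0,0],"delta_rot":[0,0,0],"fingers":-1},{"slide":[-0.03,0,0],"delta_rot":[0,0,0],"fingers":-1},{"slide":[-0.03,0,0],"delta_rot":[0,0,0],"fingers":-1},{"slide":[-0.02,0,0],"delta_rot":[0,0,0],"fingers":-1},{"slide":[-0.02,0,0],"delta_rot":[0,0,0],"fingers":-1},{"slide":[-0.02,0,0],"delta_rot":[0,0,0],"fingers":-1},{"slide":[0,0,0],"delta_rot":[0,0,0],"fingers":-1},{"slide":[0,0,0],"delta_rot":[0,0,0],"fingers":-1}]'

```text
time_s: 12.52
tcp_pos: [0.5551, 0.0732, 0.0464]
eef_rot: [180.0, 0.0, -72.5]
contact_force: [-1.2, -1.2, 0.8]
gripper_width: 0.0002
gripper_force: 0.7
```

```bash
python3 avg.py
```

```text
[[-14.7  30.1  46.4]
 [-14.7  30.1  46.4]
 [-14.7  30.1  46.5]
 [-14.7  30.1  46.5]] [-14.7  30.1  46.5]
```

play_rows --rows '[{"slide":[0.08,0,0],"delta_rot":[0,0,0],"fingers":-1},{"slide":[0.08,0,0],"delta_rot":[0,0,0],"fingers":-1},{"slide":[0,0,-0.2],"delta_rot":[0,0,0],"fingers":-1},{"slide":[0,0,-0.2],"delta_rot":[0,0,0],"fingers":-1},{"slide":[0.37,-0.05,0],"delta_rot":[0,0,0],"fingers":-1},{"slide":[0.37,-0.05,0],"delta_rot":[0,0,0],"fingers":-1},{"slide":[0.37,-0.05,0],"delta_rot":[0,0,0],"fingers":-1},{"slide":[0.36,-0.04,0],"delta_rot":[0,0,0],"fingers":-1}]'

```text
time_s: 13.72
tcp_pos: [0.6571, -0.1539, 0.1066]
eef_rot: [-180.0, -0.0, -72.5]
contact_force: [0.8, 0.8, 0.8]
gripper_width: 0.0005
gripper_force: 0.0
```

```bash
python3 look3.py s5.png 170,150,330,270,5; python3 go.py -- -255,0,45
```

```text
t 13.775 lock [-267.7    1.3  106.2] rot [-1.7997e+02 -1.2000e-01 -7.2620e+01] F [ 4.9 -2.9  2.2] w 0.00033942405014308154
-255,0,45 slide total [-0.085 -0.008  0.408]
```

View pics/s5.png

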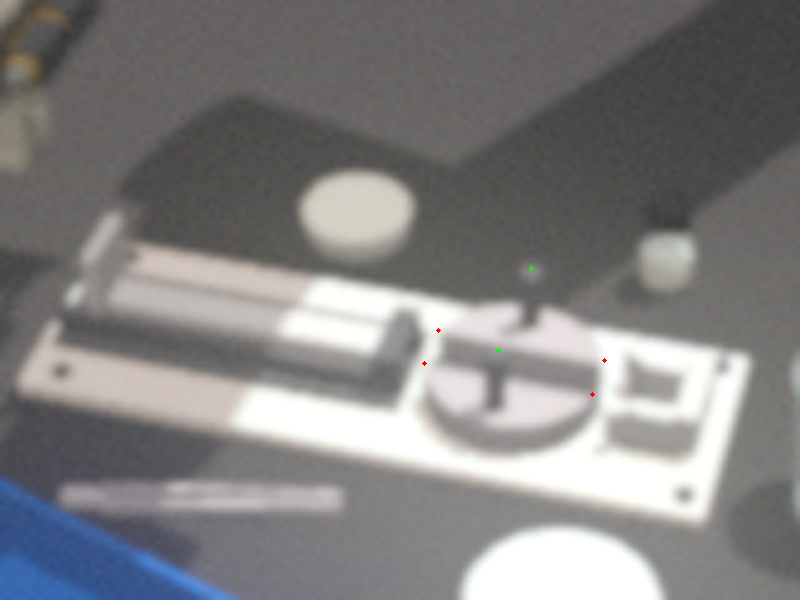

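The slot is now in line: its edge runs (440,337) to (600,364), and the pins are at (531,268) and (496,360), within about 2°. I lower the fingers behind the push plate.

play_rows --rows '[{"slide":[0,-0.01,0.14],"delta_rot":[0,0,0],"fingers":-1},{"slide":[0,0,0.14],"delta_rot":[0,0,0],"fingers":-1},{"slide":[0,0,0.14],"delta_rot":[0,0,0],"fingers":-1},{"slide":[0,0,0],"delta_rot":[0,0,0],"fingers":-1},{"slide":[0,0,0],"delta_rot":[0,0,0],"fingers":-1}]'

```text
time_s: 14.4
tcp_pos: [0.6583, -0.1513, 0.0443]
eef_rot: [-180.0, -0.0, -72.5]
contact_force: [0.1, 0.3, -0.2]
gripper_width: 0.0006
gripper_force: 0.0
```

```bash
python3 avg.py; python3 go.py -- -89,0,42
```

```text
[[-259.7   -0.8   44.7]
 [-259.6   -0.9   44.8]
 [-259.5   -0.8   44.8]
 [-259.4   -0.8   44.7]] [-259.5   -0.8   44.7]
t 14.6 lock [-259.4   -0.8   44.7] rot [-1.7991e+02 -3.0000e-02 -7.2460e+01] F [-0.1  0.5  0.4] w 0.00014266583298265555
-89,0,42 slide total [-1.136  0.005  0.017]
```

play_rows --rows '[{"slide":[-0.06,0,0],"delta_rot":[0,0,0],"fingers":-1},{"slide":[-0.06,0,0],"delta_rot":[0,0,0],"fingers":-1},{"slide":[-0.05,0,0],"delta_rot":[0,0,0],"fingers":-1},{"slide":[-0.05,0,0],"delta_rot":[0,0,0],"fingers":-1},{"slide":[-0.05,0,0],"delta_rot":[0,0,0],"fingers":-1},{"slide":[-0.05,0,0],"delta_rot":[0,0,0],"fingers":-1}]'

```text
time_s: 15.35
tcp_pos: [0.6432, -0.1047, 0.0437]
eef_rot: [-180.0, -0.0, -72.5]
contact_force: [0.3, -1.3, 1.0]
gripper_width: 0.0009
gripper_force: 0.9
```

play_rows --rows '[{"slide":[-0.05,0,0],"delta_rot":[0,0,0],"fingers":-1},{"slide":[-0.05,0,0],"delta_rot":[0,0,0],"fingers":-1},{"slide":[-0.05,0,0],"delta_rot":[0,0,0],"fingers":-1},{"slide":[-0.05,0,0],"delta_rot":[0,0,0],"fingers":-1}]'

```text
time_s: 15.85
tcp_pos: [0.6341, -0.076, 0.0437]
eef_rot: [-180.0, -0.0, -72.5]
contact_force: [0.5, -3.1, 1.9]
gripper_width: 0.0004
gripper_force: 1.2
```

```bash
python3 go.py -- -89,0,42
```

```text
t 15.85 lock [-180.7   -0.2   43.7] rot [-1.7999e+02 -1.0000e-02 -7.2470e+01] F [ 0.5 -3.1  1.9] w 0.00040211103082659705
-89,0,42 slide total [-0.611  0.001  0.011]
```

play_rows --rows '[{"slide":[-0.05,0,0],"delta_rot":[0,0,0],"fingers":-1},{"slide":[-0.05,0,0],"delta_rot":[0,0,0],"fingers":-1},{"slide":[-0.05,0,0],"delta_rot":[0,0,0],"fingers":-1},{"slide":[-0.05,0,0],"delta_rot":[0,0,0],"fingers":-1},{"slide":[-0.05,0,0],"delta_rot":[0,0,0],"fingers":-1}]'

```text
time_s: 16.48
tcp_pos: [0.6227, -0.0402, 0.0436]
eef_rot: [180.0, -0.0, -72.5]
contact_force: [0.3, -2.8, 2.0]
gripper_width: 0.0003
gripper_force: 1.3
```

play_rows --rows '[{"slide":[-0.05,0,0],"delta_rot":[0,0,0],"fingers":-1},{"slide":[-0.05,0,0],"delta_rot":[0,0,0],"fingers":-1},{"slide":[-0.05,0,0],"delta_rot":[0,0,0],"fingers":-1},{"slide":[-0.05,0,0],"delta_rot":[0,0,0],"fingers":-1},{"slide":[0,0,0],"delta_rot":[0,0,0],"fingers":-1}]'

```text
time_s: 17.1
tcp_pos: [0.6133, -0.0112, 0.0433]
eef_rot: [180.0, 0.0, -72.4]
contact_force: [0.3, 0.4, 0.1]
gripper_width: 0.0002
gripper_force: 0.0
```

```bash
python3 go.py -- -89,0,42
```

```text
t 17.1 lock [-1.127e+02  1.000e-01  4.330e+01] rot [ 1.7997e+02  3.0000e-02 -7.2440e+01] F [0.3 0.4 0.1] w 0.00023637118036525656
-89,0,42 slide total [-0.158 -0.001  0.009]
```

play_rows --rows '[{"slide":[-0.03,0,0],"delta_rot":[0,0,0],"fingers":-1},{"slide":[-0.03,0,0],"delta_rot":[0,0,0],"fingers":-1},{"slide":[-0.03,0,0],"delta_rot":[0,0,0],"fingers":-1},{"slide":[-0.03,0,0],"delta_rot":[0,0,0],"fingers":-1},{"slide":[-0.01,0,0],"delta_rot":[0,0,0],"fingers":-1}]'

```text
time_s: 17.73
tcp_pos: [0.6078, 0.0069, 0.0436]
eef_rot: [180.0, 0.0, -72.5]
contact_force: [-0.3, -1.0, -1.4]
gripper_width: 0.0006
gripper_force: 0.5
```

play_rows --rows '[{"slide":[-0.01,0,0],"delta_rot":[0,0,0],"fingers":-1},{"slide":[-0.01,0,0],"delta_rot":[0,0,0],"fingers":-1}]'

```text
time_s: 17.98
tcp_pos: [0.607, 0.0094, 0.0436]
eef_rot: [-180.0, 0.0, -72.5]
contact_force: [0.2, -0.7, -0.7]
gripper_width: 0.0007
gripper_force: 0.5
```

play_rows --rows '[{"slide":[-0.01,0,0],"delta_rot":[0,0,0],"fingers":-1},{"slide":[-0.01,0,0],"delta_rot":[0,0,0],"fingers":-1}]'

```text
time_s: 18.23
tcp_pos: [0.6063, 0.0119, 0.0437]
eef_rot: [180.0, -0.0, -72.5]
contact_force: [2.2, -8.9, 0.5]
gripper_width: 0.0004
gripper_force: 4.4
```

```bash
python3 go.py -- -89,0,42
```

```text
t 18.225 lock [-88.6  -0.2  43.7] rot [ 1.800e+02 -4.000e-02 -7.245e+01] F [ 2.2 -8.9  0.5] w 0.0004470956429069944
-89,0,42 slide total [0.003 0.001 0.011]
```

play_rows --rows '[{"slide":[-0.01,0,0],"delta_rot":[0,0,0],"fingers":-1},{"slide":[0,0,0],"delta_rot":[0,0,0],"fingers":-1}]'

```text
time_s: 18.48
tcp_pos: [0.6064, 0.012, 0.0442]
eef_rot: [-180.0, -0.1, -72.5]
contact_force: [3.3, -10.7, 0.8]
gripper_width: 0.0004
gripper_force: 5.7
```

```bash
python3 avg.py;python3 go.py
```

```text
[[-88.4  -0.3  44.1]
 [-88.4  -0.3  44.1]
 [-88.5  -0.2  44.1]
 [-88.4  -0.2  44.1]] [-88.4  -0.2  44.1]
t 18.675 lock [-88.4  -0.2  44.1] rot [-1.7999e+02 -1.1000e-01 -7.2460e+01] F [  3.  -10.1   0.4] w 0.00043888155465398004
```

play_rows --rows '[{"slide":[-0.01,0,0],"delta_rot":[0,0,0],"fingers":-1},{"slide":[-0.01,0,0],"delta_rot":[0,0,0],"fingers":-1}]'

```text
time_s: 18.92
tcp_pos: [0.6065, 0.0127, 0.045]
eef_rot: [-180.0, -0.3, -72.4]
contact_force: [8.7, -28.8, 4.5]
gripper_width: 0.0005
gripper_force: 14.9
```

```bash
python3 go.py
```

```text
t 18.925 lock [-87.9  -0.6  45. ] rot [-179.97   -0.29  -72.42] F [  8.7 -28.8   4.5] w 0.000526368347455196
```

The bar is solidly against the stop: 30 N with no further travel, at the expected home position. I back off and lift clear.

play_rows --rows '[{"slide":[0.05,0,0],"delta_rot":[0,0,0],"fingers":-1},{"slide":[0.1,0,0],"delta_rot":[0,0,0],"fingers":-1},{"slide":[0.15,0,0],"delta_rot":[0,0,0],"fingers":-1},{"slide":[0,0,-0.3],"delta_rot":[0,0,0],"fingers":-1},{"slide":[0,0,-0.3],"delta_rot":[0,0,0],"fingers":-1},{"slide":[0.3,0,-0.2],"delta_rot":[0,0,0],"fingers":-1},{"slide":[0.4,0,0],"delta_rot":[0,0,0],"fingers":-1},{"slide":[0.4,0,0],"delta_rot":[0,0,0],"fingers":-1}]'

```text
time_s: 19.92
tcp_pos: [0.6689, -0.185, 0.1644]
eef_rot: [-179.9, -0.0, -72.4]
contact_force: [-0.2, 1.5, 0.2]
gripper_width: 0.0006
gripper_force: 0.0
```

play_rows --rows '[{"slide":[0.4,0,0],"delta_rot":[0,0,0],"fingers":-1},{"slide":[0,0,0],"delta_rot":[0,0,0],"fingers":-1},{"slide":[0,0,0],"delta_rot":[0,0,0],"fingers":-1}]'

```text
time_s: 20.3
tcp_pos: [0.6858, -0.2414, 0.1628]
eef_rot: [180.0, 0.0, -72.5]
contact_force: [0.8, -0.0, 1.3]
gripper_width: 0.0006
gripper_force: 0.0
```

```bash
python3 go.py; python3 - <<'E'
from h import *
B=np.load('base.npz');u,v,o=B['u'],B['v'],B['o']
W=lambda x,y,z:[*(o+x*u+y*v),z]
b=cap('scene','end.png');ref=cv2.imread('pics/scene0.png')
g=cv2.cvtColor(b[0],cv2.COLOR_BGR2GRAY)
def prof(z,xs,y=0.):
    q=proj(b,[W(x/1000,y,z) for x in xs]).astype(np.float32)
    return cv2.remap(g,q[:,0].reshape(1,-1),q[:,1].reshape(1,-1),cv2.INTER_LINEAR)[0]
print('plate line z55',list(zip(range(-130,-50,4),prof(.055,range(-130,-50,4)))))
print('bar top z30',list(zip(range(-75,100,5),prof(.030,range(-75,100,5)))))
E
```

```text
t 20.3 lock [-3.540e+02  3.000e-01  1.628e+02] rot [ 1.7996e+02  5.0000e-02 -7.2530e+01] F [ 0.8 -0.   1.3] w 0.0006066744876382377
plate line z55 [(-130, np.uint8(252)), (-126, np.uint8(243)), (-122, np.uint8(232)), (-118, np.uint8(222)), (-114, np.uint8(216)), (-110, np.uint8(209)), (-106, np.uint8(203)), (-102, np.uint8(203)), (-98, np.uint8(202)), (-94, np.uint8(200)), (-90, np.uint8(201)), (-86, np.uint8(206)), (-82, np.uint8(232)), (-78, np.uint8(247)), (-74, np.uint8(223)), (-70, np.uint8(182)), (-66, np.uint8(183)), (-62, np.uint8(192)), (-58, np.uint8(191)), (-54, np.uint8(188))]
bar top z30 [(-75, np.uint8(171)), (-70, np.uint8(176)), (-65, np.uint8(157)), (-60, np.uint8(160)), (-55, np.uint8(213)), (-50, np.uint8(252)), (-45, np.uint8(255)), (-40, np.uint8(255)), (-35, np.uint8(255)), (-30, np.uint8(255)), (-25, np.uint8(255)), (-20, np.uint8(252)), (-15, np.uint8(212)), (-10, np.uint8(155)), (-5, np.uint8(188)), (0, np.uint8(245)), (5, np.uint8(255)), (10, np.uint8(255)), (15, np.uint8(255)), (20, np.uint8(255)), (25, np.uint8(255)), (30, np.uint8(255)), (35, np.uint8(255)), (40, np.uint8(255)), (45, np.uint8(255)), (50, np.uint8(255)), (55, np.uint8(255)), (60, np.uint8(255)), (65, np.uint8(255)), (70, np.uint8(255)), (75, np.uint8(255)), (80, np.uint8(253)), (85, np.uint8(252)), (90, np.uint8(255)), (95, np.uint8(248))]
```

The bar fills the slot and reaches into the keeper up to about +86 mm. The push plate stands at about −82 to −74 mm, which matches fully home, and the hand is clear.

```bash
python3 -c "
from plant import r
print(r.close_job())"
```

```text
the job is handed in; nothing more can be done
None
```

The disc's slot is lined up (within about 2°) and the bar is pushed through it against the keeper's end wall: it stopped at the expected home position and held at 30 N. The hand is clear, and the job was handed in at about 20 s without a verdict coming back.

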